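# Lift the finished waffle out of the open waffle maker

## Task

The golden-brown waffle in the open waffle maker is done: lift it up out of its mould and lay it flat in the middle of the white serving tray, lengthwise, without dropping it. Leave the pale waffle in its mould, and do not knock the cup, the mug or the tumbler that stand around.

Things in the scene. Friction and masses are not known exactly. Their poses are not given: they have to be found in the camera images.
- golden_waffle: Finished waffle: rigid, golden-brown, 90 (own x) x 50 (own y) x 24 (own z) mm, 60 g, origin at its centre. Lies flat, not stuck, in either mould (varies): lower 12 mm in the mould with about 2 mm of play all round, upper 12 mm free above the flat plate. Pinch it across its 50 mm width.
- pale_waffle: The unfinished waffle: same shape and size, cream-coloured, in the other mould. Origin at its centre.
- waffle_maker: Black and steel double waffle maker, fixed. Origin under its 230 x 230 mm housing, on the worktop; own x from the front (dial) to the hinge. Flat dark plate, top 70 mm above the worktop, with two moulds 94 x 54 mm, 12 mm deep, long along own x, centres at own x -15, y +55 and -55 mm. Open lid, fixed: foot at own x +110 mm, top 290 mm above the worktop, leaning back.
- tray: White moulded serving tray (a stack of thin trays), fixed on the worktop, 230 (own x) x 155 (own y) mm outside, with a low raised rim. Origin at the centre of its underside. The flat floor on which things lie measures about 187 x 112 mm and is 10 mm above the origin.
- cup: White cup with a handle, 82 x 112 x 67 mm high, a bystander to the left. Origin at the underside.
- mug: Grey mug with a handle, 70 x 102 x 90 mm high, a bystander to the left at the front. Origin at the underside.
- tumbler: Clear glass tumbler, 69 mm across, 115 mm high, a bystander on the right. Origin at the underside.
Not all that is in view belongs to the job. What is shaped like the golden_waffle but black or red is not meant.

How it is judged:
By the outcome, as a careful person would: the job done as asked, in the order asked, and still so for the second after the job is handed in, with the robot touching nothing.
It also fails if it takes over 45 s, if anything falls off the work surface, if the arm or the gripper's body presses on something with over 40 N, if the wrist force passes 120 N, or if a joint passes its speed limit or range.

## Robot

A 6-joint arm with a two-finger parallel gripper is mounted at the origin on a cart in front of the work surface, level with it; the furniture and walls round the work are solid. World frame = base frame: x ahead of the robot, y to its left, z up, the work surface at z = 0. Lengths are in mm, angles in rad, forces in N, time in s.
With the tool pointing down it reaches from about 350 to 875 mm from the base axis. Payload 4.2 kg.
Tool frame: the origin (TCP) lies at the very end of the fingers, on their centre line; the grasp point (between the pads) lies 19 mm behind it (pinch_z is the distance from the TCP to the grasp point, in mm); z points along the fingers, y is the line along which they close (so a half turn about z gives the same grasp; the last joint's range is limited). The gripper opens to 85 mm and grips with 20 to 120 N. Pads are 22 mm wide; open, the fingers measure 114 mm over their backs; the gripper's body (76 mm by 85 mm) begins 54 mm behind the grasp point. The pads swing forward as they close: fully open they stand 13 mm farther back than shut.
Start: joints at [1.397, 0.385, 0.008, 0, -1.194, -0.259], TCP at [262.1, 567.365, 231.312] pointing down, gripper open.
Joint ranges: [-3.14, 3.14], [-1.21, 2.06], [-1.07, 1.41], [-3.16, 2.05], [-2.99, -0.16], [-3.1, 3.1]. Speed limits (rad/s): [2.79, 2.79, 3.14, 3.14, 3.14, 3.14].

## Interface

Orientations are given as a unit quaternion [x, y, z, w].
In Python, from bench import * gives the robot as it stands.
- The arm moves only by the tool arm_command, never from a script. Its argument "steps" is one flat list of numbers, 4 for each row, row after row: the shift along the tool's x, y, z in m, then the turn about the tool's z in rad. In form: [tx, ty, tz, roll, tx, ty, tz, roll, ...]. A call has 1 to 20 rows; each row shifts and turns the commanded pose from where the row before left it, along the tool's axes as they then stand; what a row does not reach is not made up. A row lasts 1/8 s, in which the tool goes at most 62.5 mm and 10.7 degrees, less where a joint would pass 70% of its speed; a pose out of reach is approached as far as the arm can. A call with a gripper value outside its range is refused whole. "grip" is the finger opening in m, from 0 to 0.0854, set as the call begins (left out, the last holds). The fingers move at their own pace and stop on an object; the grip force is fixed at half the most. Time passes only in rows, so rows that do not move let the fingers close. It gives the time, the measured TCP pose, the force, the opening and the grip force at its end, in the units of the state.
- read_state(): the state, without advancing time (a new reading comes with each control period).
- get_image(name): name is "scene" or "top" or "wrist"; returns the picture (480x640x3 uint8, red, green, blue); there is no depth.
- get_calibration(name): a dict with "camera_matrix" (3x3 intrinsics, pixels), "k1" (the pictures are not rectified: a ray, as slopes to the right and down, at radius r is drawn at 1 + k1 r^2 times it, then the intrinsics apply), "cam_to_world" (4x4, takes a point from camera to world coordinates). Camera axes: x right, y down, z forward; pixel columns grow to the right and rows downward; lengths in mm; the calibration is good to about 2 mm. A picture is of the moment at which its call begins: read the wrist's pose just before it. get_calibration takes no time and is no camera call; for the wrist camera it gives the pose at the moment of the call.
- job_done(): hands the job in; it is judged then, once.
The state is a dict: "clock": time; "joints": joint angles; "joint_vel": joint speeds; "joint_efforts": joint torques, N m; "position": TCP position; "ee_rot": TCP orientation; "contact_force": force on the tool from outside, world axes, zero at the start; "wrist_torque": the same for the moment, N m; "gripper_width": finger opening in mm; "grasp_force": force on a finger pad.
Only numpy, scipy, OpenCV 4.12 (cv2) and the standard library are available. Lean on these libraries where they do the work, as an engineer would, in place of code of your own. Each camera call takes 0.05 s, during which the arm holds its last target. There are 200 camera calls.

## Working session

There is one attempt and no reset: what is moved stays moved. The work goes in short steps, Python scripts to look and compute and a tool call to move; the robot and the scene stay as the last step left them, time stands still between calls to the robot, and variables do not carry over. Pictures are saved under pics/ and viewed, at most 10 in all, crops included, and the job is handed in when it is done.

Besides the shell and the picture viewer there is one more tool, called after "Call:" in YAML: its name, and indented under it one key for each argument. arm_command: Moves the arm, as the interface text tells. Its arguments: {"type":"object","properties":{"steps":{"type":"array","items":{"type":"number"}},"grip":{"type":"number"}},"required":["steps"]}

```bash
mkdir -p pics; cat > h.py <<'E'
from bench import *
import numpy as np, cv2
def ray(cal,u,v):
    K=np.array(cal["camera_matrix"]);x=(u-K[0,2])/K[0,0];y=(v-K[1,2])/K[1,1]
    a,b=x,y
    for _ in range(20):
        s=1+cal["k1"]*(a*a+b*b);a,b=x/s,y/s
    T=np.array(cal["cam_to_world"]);return T[:3,3],T[:3,:3]@np.array([a,b,1])
def at(cal,u,v,z):
    o,d=ray(cal,u,v);return o+d*(z-o[2])/d[2]
def proj(cal,p):
    K=np.array(cal["camera_matrix"]);T=np.array(cal["cam_to_world"])
    q=T[:3,:3].T@(np.array(p,float)-T[:3,3]);a,b=q[:2]/q[2];s=1+cal["k1"]*(a*a+b*b)
    return K[0,0]*a*s+K[0,2],K[1,1]*b*s+K[1,2]
def save(n,f,crop=None,k=1):
    im=get_image(n)[:,:,::-1]
    if crop: u,v,w,h=crop; im=im[v:v+h,u:u+w]
    cv2.imwrite("pics/"+f,cv2.resize(im,None,fx=k,fy=k,interpolation=cv2.INTER_CUBIC))
E
python3 - <<'E'
from h import *
save("top","t1.png");save("scene","s1.png")
s=read_state();print(s["position"],s["ee_rot"],s["clock"])
for n in("top","scene"):print(np.round(get_calibration(n)["cam_to_world"],3))
E
```

```text
[261.9002347  566.90567823 230.35159483] [ 9.76658076e-01 -2.14797698e-01 -1.63577450e-04  9.61181213e-04] 0.1
[[-2.460000e-01 -9.280000e-01  2.800000e-01  2.492800e+01]
 [-9.690000e-01  2.340000e-01 -7.600000e-02  1.483030e+02]
 [ 5.000000e-03 -2.900000e-01 -9.570000e-01  1.783754e+03]
 [ 0.000000e+00  0.000000e+00  0.000000e+00  1.000000e+00]]
[[ 4.71000e-01 -5.52000e-01  6.88000e-01 -4.34935e+02]
 [-8.82000e-01 -3.12000e-01  3.54000e-01 -5.03513e+02]
 [ 2.00000e-02 -7.74000e-01 -6.33000e-01  9.53377e+02]
 [ 0.00000e+00  0.00000e+00  0.00000e+00  1.00000e+00]]
```

View pics/t1.png

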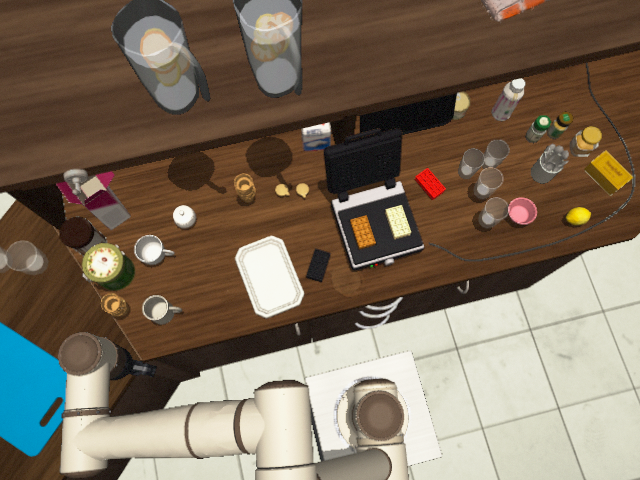

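View pics/s1.png

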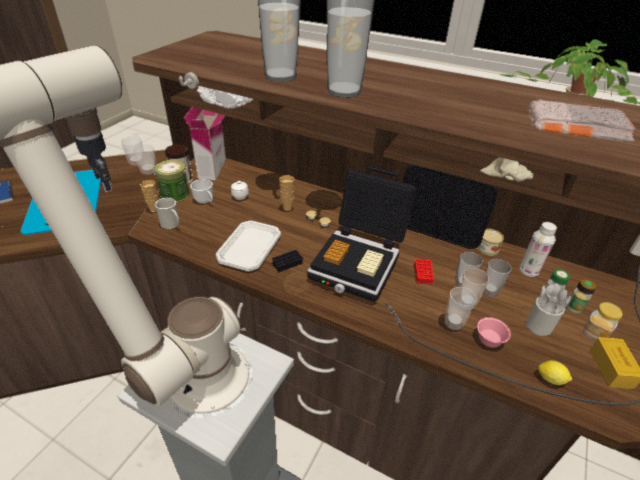

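The top view shows four waffle-shaped things: orange-brown at (362,231) in the left mould, cream at (398,221) in the right mould, black at (318,265) and red at (430,183), the last two lying on the worktop. The golden-brown one at (362,231) fits. The tray is at (270,276), the cup at (150,248), the mug at (158,309) and the tumblers at (490,200). I'll confirm in a crop and measure.

```bash
python3 - <<'E'
from h import *
save("top","t2.png",(225,125,220,200),3)
for n in("top","scene"):
    im=get_image(n);c=get_calibration(n);hsv=cv2.cvtColor(im,cv2.COLOR_RGB2HSV)
    H,S,V=cv2.split(hsv);R=np.zeros(H.shape,bool)
    if n=="top":R[205:260,340:382]=1;T=np.zeros(H.shape,bool);T[228:325,228:308]=1
    else:R[235:270,320:352]=1;T=np.zeros(H.shape,bool);T[215:278,208:288]=1
    g=((H>5)&(H<25)&(S>130)&(V>90)&R).astype(np.uint8)
    w=((S<60)&(V>120)&T).astype(np.uint8)
    for m,z in((g,82),(w,20)):
        k,l,st,_=cv2.connectedComponentsWithStats(m);i=1+np.argmax(st[1:,4])
        cs,_=cv2.findContours((l==i).astype(np.uint8),0,2);p=max(cs,key=cv2.contourArea)[:,0]
        P=np.array([at(c,u,v,z)[:2] for u,v in p],np.float32)
        print(n,z,st[i],cv2.minAreaRect(P))
    for q in ((362,231),(398,221)):print(at(c,*q,82)) if n=="top" else 0
E
```

```text
top 82 [350 215  26  34 544] ((505.88629150390625, -105.89529418945312), (93.80101013183594, 51.95743179321289), 2.5165183544158936)
top 20 [ 235  236   69   82 3813] ((459.07708740234375, 192.23104858398438), (231.1062469482422, 155.55650329589844), 8.071781158447266)
[ 507.5755757  -104.31099097   82.        ]
[ 511.3952272  -215.57023115   82.        ]
scene 82 [323 240  27  25 413] ((504.1849670410156, -109.9598388671875), (108.97763061523438, 58.37867736816406), 3.0198166370391846)
scene 20 [ 216  220   65   51 2158] ((462.52020263671875, 192.41204833984375), (244.2943572998047, 162.09890747070312), 8.006644248962402)
```

View pics/t2.png

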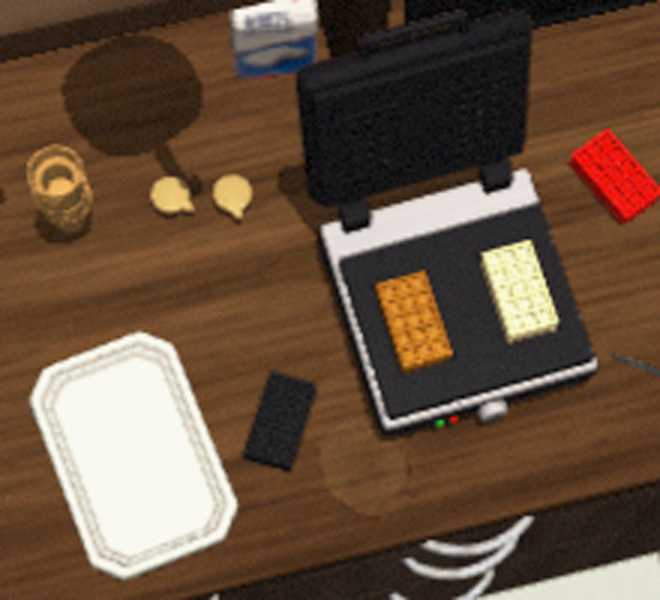

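The crop confirms it: golden-brown waffle at crop (414,320), standing in the left mould beside the cream one at (519,290). Moving above it.

Call:
arm_command:
  steps: [0,0,0,-0.158,0,0,0,-0.158,0,0,0,-0.158,0.0128,0.04,0,0,0.0128,0.04,0,0,0.0128,0.04,0,0,0.0128,0.04,0,0,0.0128,0.04,0,0,0.0128,0.04,0,0,0.0128,0.04,0,0,0.0128,0.04,0,0,0.0128,0.04,0,0,0.0128,0.04,0,0,0.0128,0.04,0,0,0.0128,0.04,0,0,0.0128,0.04,0,0,0.0128,0.04,0.01,0,0.0128,0.04,0.01,0,0.0128,0.04,0.01,0,0.0128,0.04,0,0]
  grip: 0.0854

```text
clock: 2.75
position: [507.3, -104.5, 200.4]
ee_rot: [1.0, 0.021, -0.001, -0.0]
contact_force: [-0.6, 0.5, 1.1]
gripper_width: 85.3
grasp_force: 0.0
```

```bash
python3 - <<'E'
from h import *
s=read_state();print(s["position"],s["ee_rot"],s["clock"],s["joints"])
save("wrist","w1.png");c=get_calibration("wrist");print(np.round(c["cam_to_world"],3))
s=read_state();print(s["position"],s["ee_rot"])
im=get_image("wrist");H,S,V=cv2.split(cv2.cvtColor(im,cv2.COLOR_RGB2HSV))
m=((H>5)&(H<25)&(S>130)&(V>90)).astype(np.uint8)
k,l,st,_=cv2.connectedComponentsWithStats(m);i=1+np.argmax(st[1:,4])
cs,_=cv2.findContours((l==i).astype(np.uint8),0,2);p=max(cs,key=cv2.contourArea)[:,0]
print(st[i],cv2.minAreaRect(np.array([at(c,u,v,82)[:2] for u,v in p],np.float32)))
E
```

```text
[ 507.28259425 -104.45676114  200.42247208] [ 9.99788741e-01  2.05341274e-02 -9.06671356e-04 -3.67907968e-05] 2.75 [ 1.10437687e-01  2.30113652e-01 -2.97733109e-01 -2.72997873e-04
 -1.04474900e+00  1.50156709e+00]
[[ 3.90000e-02 -9.60000e-01 -2.77000e-01  5.79564e+02]
 [-9.99000e-01 -3.70000e-02 -1.20000e-02 -1.04566e+02]
 [ 2.00000e-03  2.77000e-01 -9.61000e-01  3.42977e+02]
 [ 0.00000e+00  0.00000e+00  0.00000e+00  1.00000e+00]]
[ 509.05620848 -107.60841399  200.6967766 ] [ 9.99813558e-01  1.92896051e-02 -2.35100626e-04  8.39194288e-04]
[  519   123   121   168 15269] ((531.1433715820312, -306.7828063964844), (121.85615539550781, 96.47671508789062), 2.495609760284424)
```

View pics/w1.png

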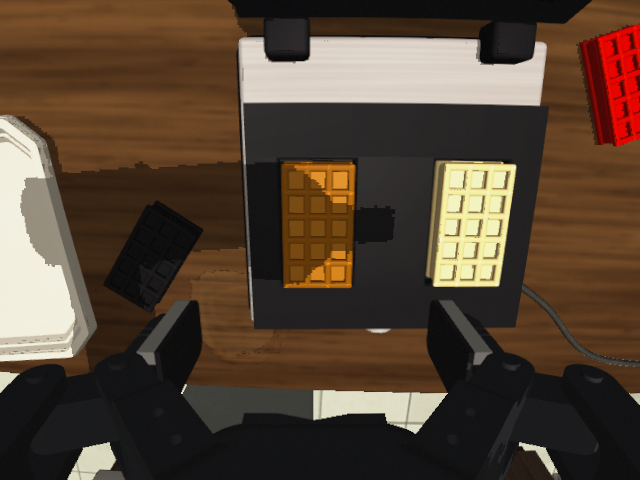

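The wrist view shows the golden waffle at about (282–355, 163–288), partly shadowed, and the pale one at (475,225). The fingers straddle the golden one's column. Arm has settled; measuring it from here.

```bash
python3 - <<'E'
from h import *
im=get_image("wrist");c=get_calibration("wrist");s=read_state();print(s["position"],s["ee_rot"],s["clock"])
H,S,V=cv2.split(cv2.cvtColor(im,cv2.COLOR_RGB2HSV))
m=((H>5)&(H<25)&(S>130)&(V>50)).astype(np.uint8);m[:,:265]=0;m[:,375:]=0;m[:150]=0;m[305:]=0
k,l,st,_=cv2.connectedComponentsWithStats(m);i=1+np.argmax(st[1:,4])
cs,_=cv2.findContours((l==i).astype(np.uint8),0,2);p=max(cs,key=cv2.contourArea)[:,0]
print(st[i],cv2.minAreaRect(np.array([at(c,u,v,82)[:2] for u,v in p],np.float32)))
E
```

```text
[ 507.65795133 -104.61939135  200.75425857] [ 9.99820849e-01  1.89224328e-02 -4.59678675e-04  1.36080389e-05] 2.9
[ 278  163   75  127 9091] ((509.15435791015625, -105.40496826171875), (91.0230712890625, 50.133750915527344), 2.2149884700775146)
```

Call:
arm_command:
  steps: [0.001,0,0.03,0,0,0,0.03,0,0,0,0.02,0,0,0,0.02,0,0,0,0.01,0,0,0,0.01,0,0,0,0,0,0,0,0,0]
  grip: 0.064

```text
clock: 3.9
position: [509.0, -103.0, 81.9]
ee_rot: [1.0, 0.021, 0.001, 0.0]
contact_force: [-0.4, 0.2, -0.0]
gripper_width: 63.7
grasp_force: 0.0
```

```bash
python3 - <<'E'
from h import *
save("wrist","w2.png")
E
```

```text
(no output)
```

View pics/w2.png

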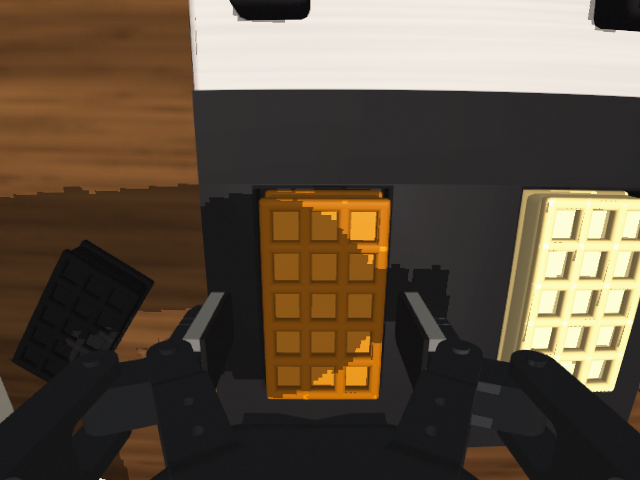

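The waffle (260–390, 200–398) is centred between the pads. I'll check the along-length offset.

```bash
python3 - <<'E'
from h import *
c=get_calibration("wrist");s=read_state();print(s["position"])
for q in ((260,200),(390,200),(379,398),(268,398)):print(np.round(at(c,*q,82),1))
for dx in(-11,0,11):
  for dy in(-32,32):print(dx,dy,np.round(proj(c,np.array([508.5+dx,-104.5+dy,87])),0))
E
```

```text
[ 509.03324885 -103.0163345    81.96886938]
[552.2 -81.   82. ]
[ 554.3 -129.5   82. ]
[ 466.1 -133.4   82. ]
[464.1 -84.5  82. ]
-11 -32 [396. 342.]
-11 32 [237. 336.]
0 -32 [399. 317.]
0 32 [237. 311.]
11 -32 [402. 292.]
11 32 [236. 286.]
```

Call:
arm_command:
  steps: [0,0.0035,0,0,0,0,0.005,0,0,0,0.005,0,0,0,0,0,0,0,0,0]

```text
clock: 4.58
position: [508.7, -106.6, 71.2]
ee_rot: [1.0, 0.021, -0.0, 0.0]
contact_force: [0.1, 0.4, -1.0]
gripper_width: 64.2
grasp_force: 0.0
```

Call:
arm_command:
  steps: [0,0,0,0,0,0,0,0,0,0,0,0,0,0,0,0,0,0,0,0,0,0,0,0]
  grip: 0.04

```text
clock: 5.32
position: [509.1, -106.5, 71.9]
ee_rot: [1.0, 0.021, 0.001, 0.0]
contact_force: [-0.4, 1.1, 5.3]
gripper_width: 47.8
grasp_force: 62.3
```

```bash
python3 - <<'E'
from h import *
save("wrist","w3.png")
E
```

```text
(no output)
```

View pics/w3.png

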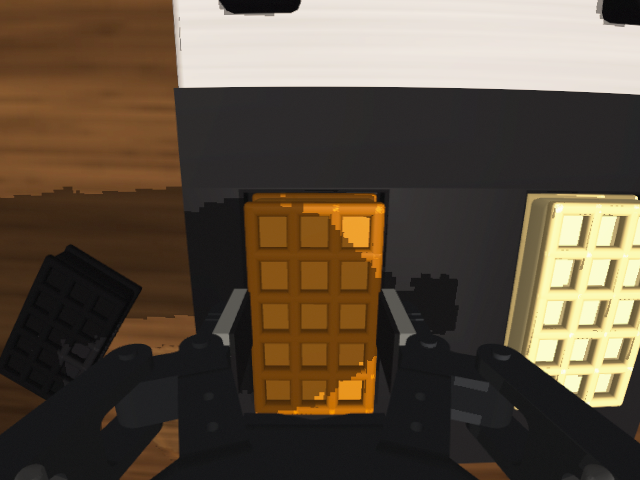

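Pads sit firmly on both long sides of the golden waffle (grip 62 N). Lifting.

Call:
arm_command:
  steps: [0,0,-0.004,0,0,0,-0.006,0,0,0,-0.01,0,0,0,-0.015,0,0,0,-0.02,0,0,0,-0.02,0,0,0,-0.015,0,0,0,-0.01,0,0,0,0,0]

```text
clock: 6.5
position: [509.0, -106.5, 172.0]
ee_rot: [1.0, 0.021, 0.001, -0.0]
contact_force: [0.7, -0.3, -0.7]
gripper_width: 48.3
grasp_force: 61.8
```

```bash
python3 - <<'E'
from h import *
save("wrist","w4.png")
im=get_image("top");c=get_calibration("top")
H,S,V=cv2.split(cv2.cvtColor(im,cv2.COLOR_RGB2HSV))
T=np.zeros(H.shape,bool);T[228:325,228:308]=1
# tray floor: edges of inner region
print(proj(c,[460,192,10]))
E
```

```text
(np.float64(269.12512188282074), np.float64(275.9937254272684))
```

View pics/w4.png

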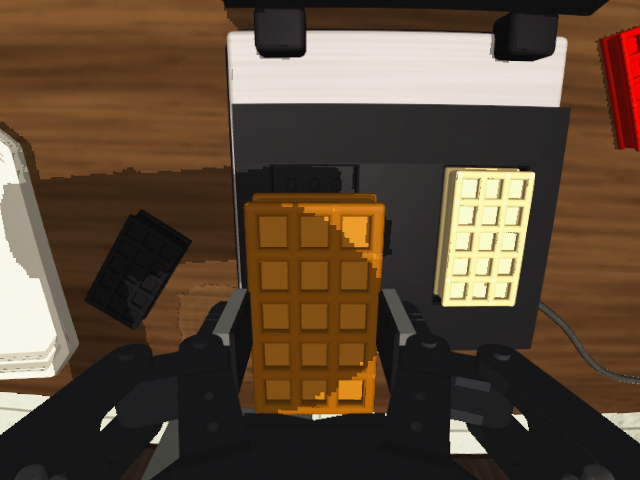

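The waffle is clear of its mould and steady in the grip, and the pale waffle is still in place. Moving over to the tray and turning.

Call:
arm_command:
  steps: [-0.001,-0.008,0,0,-0.002,-0.016,0,0,-0.003,-0.025,0,0,-0.004,-0.031,0,0,-0.004,-0.031,0,0,-0.004,-0.031,0,0,-0.004,-0.031,0,0,-0.004,-0.031,0,0,-0.004,-0.031,0,0,-0.003,-0.025,0,0,-0.002,-0.02,0,0,-0.001,-0.012,0,0,-0.001,-0.008,0,0,0,0,0,-0.051,0,0,0,-0.05,0,0,0.02,0,0,0,0.02,0,0,0,0.01,0,0,0,0,0,0,0,0,0]

```text
clock: 9.1
position: [459.9, 191.9, 122.0]
ee_rot: [0.997, 0.071, 0.001, -0.0]
contact_force: [0.4, -0.8, -0.2]
gripper_width: 48.5
grasp_force: 61.8
```

```bash
python3 - <<'E'
from h import *
save("wrist","w5.png");c=get_calibration("wrist");s=read_state();print(s["position"],s["ee_rot"])
for x,y in((93.5,56),(93.5,-56),(-93.5,-56),(-93.5,56)):
    a=np.radians(8);print(np.round(proj(c,[460+x*np.cos(a)-y*np.sin(a),192+x*np.sin(a)+y*np.cos(a),10])))
E
```

```text
[459.87185722 191.96654107 122.08787668] [ 9.97472403e-01  7.10504319e-02  7.01743307e-04 -3.87112402e-04]
[225.  89.]
[404.  90.]
[388. 353.]
[240. 353.]
```

View pics/w5.png

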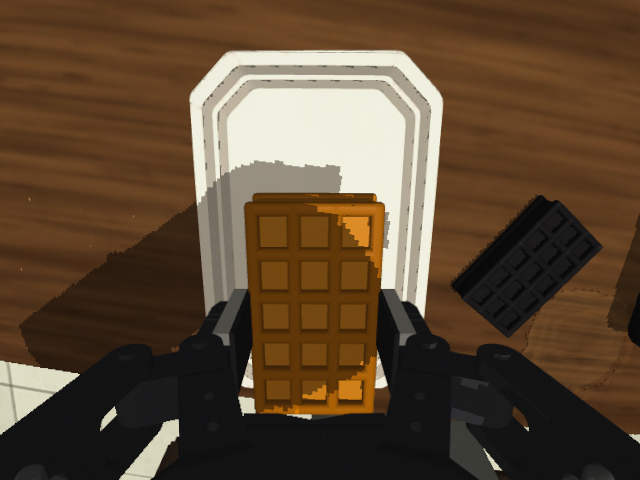

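The tray's floor outline (226–406, row 88) matches the prediction within 2 px and the waffle is aligned over it. Lowering.

Call:
arm_command:
  steps: [0,0,0.02,0,0,0,0.025,0,0,0,0.02,0,0,0,0.015,0,0,0,0.008,0,0,0,0.004,0,0,0,0.002,0,0,0,0,0,0,0,0,0]

```text
clock: 10.28
position: [459.5, 191.9, 27.7]
ee_rot: [0.997, 0.071, 0.0, -0.0]
contact_force: [-0.1, 0.7, 0.1]
gripper_width: 48.1
grasp_force: 61.8
```

Call:
arm_command:
  steps: [0,0,0.001,0,0,0,0.001,0,0,0,0,0,0,0,0,0]

```text
clock: 10.78
position: [459.3, 191.7, 25.3]
ee_rot: [0.997, 0.071, -0.0, 0.0]
contact_force: [0.1, -1.0, 0.6]
gripper_width: 47.9
grasp_force: 61.8
```

Call:
arm_command:
  steps: [0,0,0.001,0,0,0,0,0,0,0,0,0]

```text
clock: 11.15
position: [459.3, 191.7, 24.3]
ee_rot: [0.997, 0.071, -0.0, 0.0]
contact_force: [-0.9, -0.0, -0.2]
gripper_width: 47.9
grasp_force: 61.8
```

Call:
arm_command:
  steps: [0,0,0.0007,0,0,0,0,0,0,0,0,0]

```text
clock: 11.52
position: [459.4, 191.7, 24.1]
ee_rot: [0.997, 0.071, 0.0, -0.0]
contact_force: [-1.2, -0.4, 5.5]
gripper_width: 48.2
grasp_force: 62.4
```

Contact with the tray floor (5.5 N). Releasing gently and rising.

Call:
arm_command:
  steps: [0,0,0,0,0,0,0,0,0,0,0,0,0,0,0,0]
  grip: 0.062

```text
clock: 12.02
position: [459.3, 191.6, 23.5]
ee_rot: [0.997, 0.071, -0.0, 0.0]
contact_force: [-0.6, -0.0, -0.0]
gripper_width: 62.1
grasp_force: 0.0
```

Call:
arm_command:
  steps: [0,0,-0.005,0,0,0,-0.01,0,0,0,-0.02,0,0,0,-0.03,0,0,0,-0.03,0,0,0,-0.03,0,0,0,-0.02,0,0,0,0,0,0,0,0,0]

```text
clock: 13.15
position: [458.8, 191.3, 168.1]
ee_rot: [0.997, 0.071, -0.001, 0.0]
contact_force: [0.2, -0.4, -0.0]
gripper_width: 62.3
grasp_force: 0.0
```

```bash
python3 - <<'E'
from h import *
im=get_image("wrist");c=get_calibration("wrist");cv2.imwrite("pics/w6.png",im[:,:,::-1])
H,S,V=cv2.split(cv2.cvtColor(im,cv2.COLOR_RGB2HSV))
m=((H>5)&(H<25)&(S>150)&(V>50)).astype(np.uint8);m[:,:255]=0;m[:,385:]=0;m[:140]=0;m[320:]=0
k,l,st,_=cv2.connectedComponentsWithStats(m);i=1+np.argmax(st[1:,4])
cs,_=cv2.findContours((l==i).astype(np.uint8),0,2);p=max(cs,key=cv2.contourArea)[:,0]
print(st[i],cv2.minAreaRect(np.array([at(c,u,v,34)[:2] for u,v in p],np.float32)))
E
```

```text
[ 279  161   70  120 7942] ((460.4591979980469, 191.76376342773438), (90.1128158569336, 48.8709602355957), 8.120794296264648)
```

View pics/w6.png

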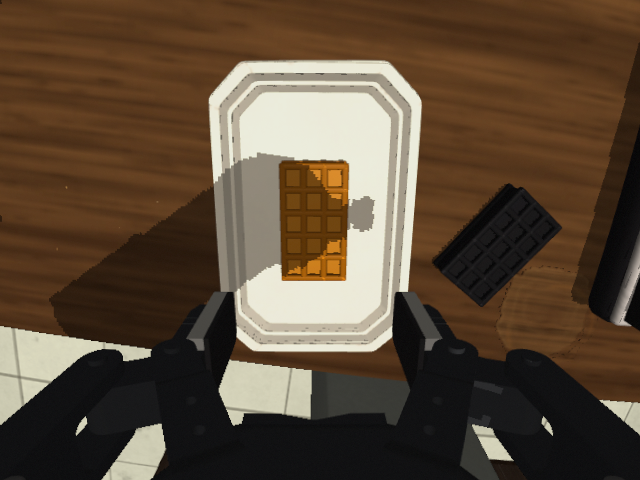

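The waffle lies flat in the middle of the tray at (314,220), measured at (460,192) with 8.1° yaw, and the gripper is clear of it.

```bash
python3 -c "
from bench import *
print(job_done())"
```

```text
the job is handed in; nothing more can be done
None
```

The golden waffle lies flat and lengthwise in the middle of the tray, within about 1 mm of centre by the wrist camera. The pale waffle was still in its mould after the lift, and the cup, mug and tumbler were never approached; the job is handed in.

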